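Dim the light box by three clicks

ROBOT

A 6-joint arm with a two-finger parallel gripper is mounted at the origin on a cart in front of the work surface, level with it; the furniture and walls round the work are solid. World frame = base frame: x ahead of the robot, y to its left, z up, the work surface at z = 0. Lengths are in m, angles in rad, forces in N, time in s.
With the tool pointing down it reaches from about 0.275 to 0.825 m from the base axis. Payload 4.9 kg.
Tool frame: the origin (TCP) lies midway between the tips of the shut fingers; the grasp point (between the pads) lies 19 mm behind it (grip_point_offset is the distance from the TCP to the grasp point, in m); z points along the fingers, x is the direction in which the jaws open and shut, and the axes are right-handed (so a half turn about z gives the same grasp; the last joint's range is limited). The gripper opens to 85 mm and grips with 20 to 120 N. Pads are 22 mm wide; open, the fingers measure 114 mm over their backs; the gripper's body (76 mm by 85 mm) begins 54 mm behind the grasp point. The pads swing forward as they close: fully open they stand 13 mm farther back than shut.
Start: joints at [1.142, 0.326, -0.193, 1.052, 0, 1.437], TCP at [0.16, 0.526, 0.231] pointing down, gripper open.
Joint ranges: [-2.65, 2.65], [-0.97, 1.79], [-1.3, 1.35], [-1.93, 2.1], [-1.47, 1.37], [-3.14, 3.14]. Speed limits (rad/s): [2.57, 2.57, 3.14, 3.14, 3.14, 3.14].

INTERFACE

Orientations are given as a rotation vector (axis times angle).
In Python, from cell import * gives the robot as it stands. Calls block until the motion is done:
- movep(position, orientation): joint-space move of the TCP to a pose.
- move_l(position, velocity=0.15, rot=None, until_force=None): straight line of the TCP; rot=None keeps the orientation; velocity is the mean speed in m/s. With until_force (N) it stops when the force on the tool has changed by that much, and returns True; else False.
- set_joints(angles): joint-space move.
- let_go() and grab(newtons=None): open the fingers fully, or close them until they stop; newtons is the grip in N (None keeps the last).
- sleep(seconds).
- ik(position, orientation): joint angles nearest the present ones, or None.
- get_state(): the state.
- grab_frame(name): name is "scene" or "side" or "wrist"; returns a dict with "img" (420x560x3 uint8, red, green, blue), "fx", "fy", "cx", "cy" (pixels), "cam_to_world" (4x4, takes a point from camera to world coordinates); the wrist camera has in their place "T_tool_cam" (4x4, takes a point from camera to tool coordinates, whose origin is the TCP and whose axes are the tool frame's). Camera axes: x right, y down, z forward; pixel columns grow to the right and rows downward; lengths in m; the calibration is good to about 2 mm. The wrist camera is an equidistant fisheye: a pixel r from the principal point sees the ray r / f radians off the axis. A picture is of the moment at which its call begins: read the wrist's pose just before it. There is no depth.
A pose or a line that the arm cannot do raises MotionError and nothing moves.
- sign_off(): hands the job in, once; it reports no verdict.
Trained networks look in the newest picture that a camera, given by its name, has taken for a name from the list of things; names that differ only in an ending like _2 or _b are one class to them, and where a whole thing is asked for, a point or a joint stands for the part that bears it (a point fixed in the world has none). Each returns a list of dicts, best first, with "score" (0 to 1); they miss things now and then, are a little off and sometimes report something else, mostly with a low value. They report only what shows in the picture. A call takes as long as a camera call. They do not tell look-alikes from the thing itself.
- spot_in(camera, name): "centre" ([column, row] in pixels, amid what is visible of it).
- silhouettes(camera, name): "mask" (420x560 bool, what is visible of it) and "centre" ([column, row] in pixels, amid what is visible of it).
- tip_of(camera, name): "centre" ([column, row] in pixels: a listed point, or the origin of a listed thing).
The state is a dict: "clock": time; "q": joint angles; "joint_velocities": joint speeds; "tau": joint torques, N m; "position": TCP position; "eef_rot": TCP orientation; "contact_force": force on the tool from outside, world axes, zero at the start; "wrist_torque": the same for the moment, N m; "finger_gap": opening from 0.0 (shut) to 1.0 (fully open).
Only numpy, scipy, OpenCV 4.12 (cv2) and the standard library are available. Lean on these libraries where they do the work, as an engineer would, in place of code of your own. Each camera call takes 0.05 s, during which the arm holds its last target.

TASK

The light box under the dish is too bright. With a fingertip, push its dimming lever back against the home stop, then push it the other way, feeling for the clicks, stop at the third click and let go, without ever going past it. Only push the lever, never pinch it, and leave the dish, the timer and the bottle where they stand.

Things in the scene. Friction and masses are not known exactly. Their poses are not given: they have to be found in the camera images.
- light_box: Fixed flat grey box, 160 x 220 x 45 mm (x, y, z); origin: centre of its underside. On top a white window (84 x 134 mm, 1 mm proud, centre x = +26 mm) and, at x = -45 mm, an aluminium plate with a slot along the box's y, in which the lever slides. A low aluminium bar across (26 x 6 x 6 mm, at x = -45, y = -59 mm) marks the home (-y) end of the slot; the other end is plain.
- lever_top (a point): Centre of the lever's top face. The lever is a black upright paddle, 26 mm along the box's x, 16 mm along the slot (box's y), its top 42 mm above the box's top (87 mm above the bench); its flat faces reach from 10 to 36 mm above the box's top. It moves with the lever, always 45 mm from the box's centre line (x = -45 mm).
- lever_home (a point): Where lever_top lies when the lever is at its home stop (box frame -45, -45, 87 mm). Fixed to the box.
- lever (a joint): Lever travel in m: 0 at the home stop, growing along the box's +y. Detents at home and at five click positions 18 mm apart (0.018 to 0.090). Leaving a detent takes about 8 N at once, falling to nothing half way (9 mm); from there the lever snaps by itself into the next detent, ahead of the finger: one click. Both ways alike. Starts near the first or second click.
- face_home: Flat face of the paddle towards the home stop (22 mm wide, 26 mm high, origin at its centre, 6.5 mm from the lever's middle).
- face_far: Flat face of the paddle away from the home stop (same size and offset).
- side_front: Narrow side of the paddle at the box's -x (12 mm wide, 26 mm high, origin 11.5 mm from the lever's middle).
- side_back: Narrow side of the paddle at the box's +x, towards the window (same size and offset).
- dish: Loose round white covered dish, 58 mm across, 15 mm high, lying on the window of the light box; origin at the centre of its underside.
- timer: Loose white bench timer, 28 x 66 x 58 mm, standing beyond the far (+y) end of the light box; origin at the centre of its underside.
- bottle: Loose pink bottle with white cap, 52 mm across, 100 mm high, standing beyond the home (-y) end of the light box; origin at the centre of its underside.
Mind the look-alikes: they are no part of the job. Of the things that look like the dish, the middle-sized one is meant.

How it is judged:
By the outcome, as a careful person would: the job done as asked, in the order asked, and still so for the second after the job is handed in, with the robot touching nothing.
It also fails if it takes over 58 s, if anything falls off the work surface, if the arm or the gripper's body presses on something with over 40 N, if the wrist force passes 120 N, or if a joint passes its speed limit or range.

## Working session

There is one attempt and no reset: what is moved stays moved. The work goes in short steps, each a Python script; the robot and the scene stay as the last script left them, time stands still between calls to the robot, and variables do not carry over. Pictures are saved under pics/ and viewed, and the job is handed in when it is done.

```bash
mkdir -p pics; ls; python3 - <<'E'
from cell import *
import cv2
s=get_state();print(s['clock'],s['position'],s['eef_rot'],s['finger_gap'],s['contact_force'])
for c in ['scene','side','wrist']:
    f=grab_frame(c);cv2.imwrite(f'pics/a_{c}.png',f['img'][:,:,::-1])
    print(c,f['fx'],f['cx'],f['cy'],f.get('cam_to_world',f.get('T_tool_cam')))
    for n in ['light_box','lever_top','lever_home','dish','timer','bottle']:
        print(n,[(round(d['score'],2),[round(v) for v in d['centre']]) for d in tip_of(c,n)][:4])
E
```

```text
pics
0.0 [0.15954086 0.52573515 0.23049848] [ 2.52290901e+00  1.87059638e+00 -2.37517337e-03] 1.0004717994097019 [-1.2390734  -0.52187545  0.49000844]
scene 386.3077421586266 279.10580964535245 215.19797754581333 [[ 0.50158102 -0.49011906  0.71288133 -0.03005777]
 [-0.86508004 -0.27721992  0.41807373 -0.38748576]
 [-0.007281   -0.82639726 -0.56304046  0.56211108]
 [ 0.          0.          0.          1.        ]]
light_box [(0.59, [283, 254])]
lever_top [(0.6, [278, 231]), (0.51, [285, 254])]
lever_home [(0.66, [291, 238])]
dish [(0.78, [236, 300]), (0.69, [290, 230]), (0.51, [312, 219])]
timer [(0.84, [232, 227])]
bottle [(0.93, [355, 273])]
side 525.3252978649625 279.0445790502022 207.39381083097956 [[ 0.95346631 -0.13157508  0.27127477  0.2892098 ]
 [-0.30148247 -0.40648426  0.86248412 -0.91552357]
 [-0.00321249 -0.90413414 -0.42723663  0.48910327]
 [ 0.          0.          0.          1.        ]]
light_box [(0.78, [275, 236])]
lever_top [(0.86, [253, 202])]
lever_home [(0.84, [263, 210])]
dish [(0.64, [290, 215]), (0.63, [192, 245]), (0.51, [346, 224])]
timer [(0.86, [268, 204]), (0.39, [253, 205]), (0.25, [248, 212])]
bottle [(0.74, [316, 280])]
wrist 325.19226210127806 285.93295003366575 205.85383326510376 [[ 9.99999928e-01  2.99872765e-04  2.32330158e-04 -1.13517640e-03]
 [-3.50426187e-04  9.64782452e-01  2.63048848e-01 -6.55800451e-02]
 [-1.45266875e-04 -2.63048911e-01  9.64782488e-01 -1.42311335e-01]
 [ 0.00000000e+00  0.00000000e+00  0.00000000e+00  1.00000000e+00]]
light_box []
lever_top []
lever_home []
dish []
timer []
bottle []
```

View pics/a_scene.png

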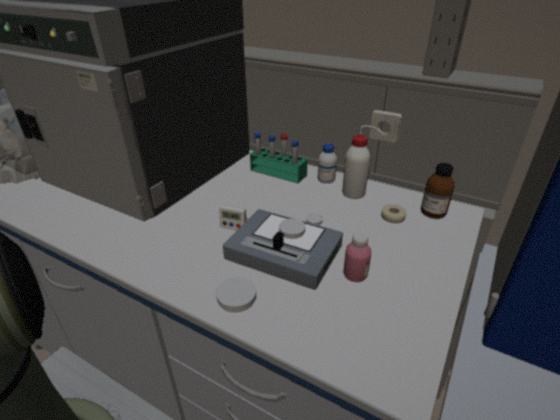

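View pics/a_side.png

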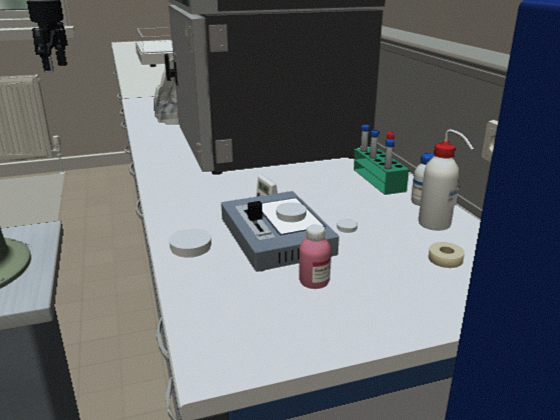

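```bash
python3 - <<'E'
import cv2
a=cv2.imread('pics/a_scene.png')[170:330,190:390];b=cv2.imread('pics/a_side.png')[140:300,170:370]
cv2.imwrite('pics/a_crop.png',cv2.resize(cv2.hconcat([a,b]),None,fx=2,fy=2,interpolation=cv2.INTER_CUBIC))
E
```

```text
(no output)
```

View pics/a_crop.png

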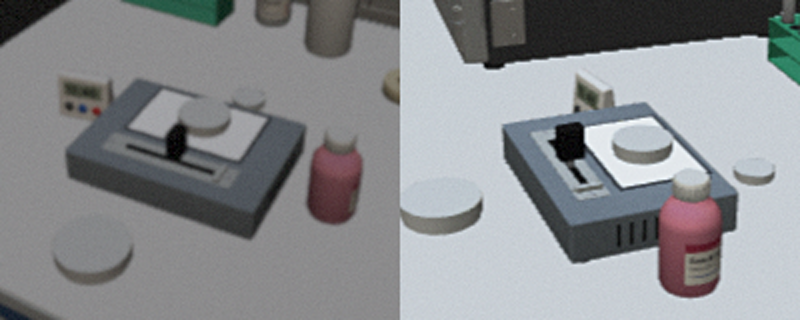

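```bash
python3 - <<'E'
import cv2
a=cv2.imread('pics/a_scene.png')[205:285,215:365];b=cv2.imread('pics/a_side.png')[185:275,210:350]
cv2.imwrite('pics/b_s.png',cv2.resize(a,None,fx=5,fy=5,interpolation=cv2.INTER_CUBIC))
cv2.imwrite('pics/b_d.png',cv2.resize(b,None,fx=5,fy=5,interpolation=cv2.INTER_CUBIC))
E
```

```text
(no output)
```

View pics/b_s.png

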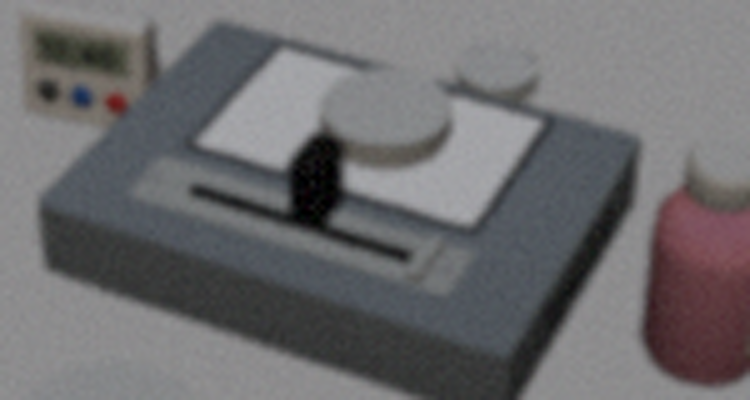

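View pics/b_d.png

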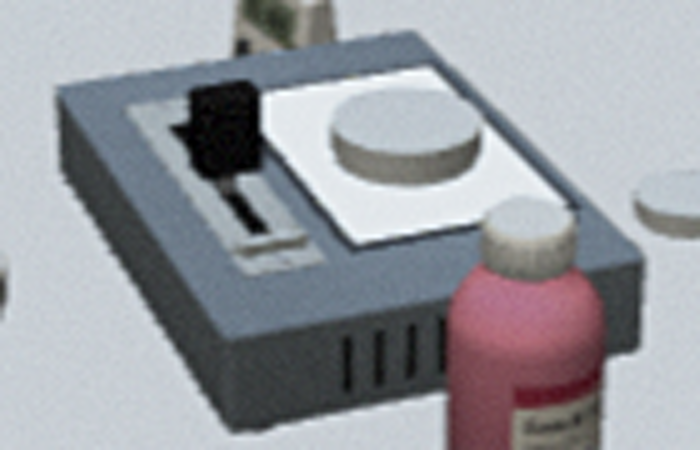

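```bash
cat > h.py <<'E'
import numpy as np,cv2
from scipy.optimize import least_squares
C={'scene':(386.3077421586266,279.10580964535245,215.19797754581333,np.array([[ 0.50158102,-0.49011906,0.71288133,-0.03005777],[-0.86508004,-0.27721992,0.41807373,-0.38748576],[-0.007281,-0.82639726,-0.56304046,0.56211108],[0,0,0,1]])),
'side':(525.3252978649625,279.0445790502022,207.39381083097956,np.array([[0.95346631,-0.13157508,0.27127477,0.2892098],[-0.30148247,-0.40648426,0.86248412,-0.91552357],[-0.00321249,-0.90413414,-0.42723663,0.48910327],[0,0,0,1]]))}
def proj(c,P):
    f,cx,cy,T=C[c];p=(np.atleast_2d(P)-T[:3,3])@T[:3,:3]
    return np.c_[cx+f*p[:,0]/p[:,2],cy+f*p[:,1]/p[:,2]]
def b2w(b,P):
    P=np.atleast_2d(P);c,s=np.cos(b[2]),np.sin(b[2])
    return np.c_[b[0]+c*P[:,0]-s*P[:,1],b[1]+s*P[:,0]+c*P[:,1],P[:,2]]
E
python3 - <<'E'
from h import *
S=np.array([(-80,110,45,42,207),(80,110,45,222,22),(80,-110,45,638,143),(-80,-110,45,512,358),(-80,110,0,47,268),(-16,67,46,195,140),(68,67,46,285,45),(68,-67,46,548,120),(-16,-67,46,478,228)],float)
D=np.array([(-80,110,45,57,90),(80,110,45,415,32),(80,-110,45,643,258),(-80,-110,45,228,340),(-80,-110,0,235,432),(-80,110,0,62,165),(68,67,46,435,68),(-16,-67,46,357,243),(68,-67,46,578,207)],float)
S[:,3:]=S[:,3:]/5+[215,205]-.4;D[:,3:]=D[:,3:]/5+[210,185]-.4
def r(b):
    return np.r_[(proj('scene',b2w(b,S[:,:3]/1e3))-S[:,3:]).ravel(),(proj('side',b2w(b,D[:,:3]/1e3))-D[:,3:]).ravel()]
for y0 in (-.5,0,.5):
    o=least_squares(r,[.45,0,y0],loss='soft_l1');print(o.x,o.cost)
print(np.round(r(o.x).reshape(-1,2),1).tolist())
b=o.x
# each camera alone
for lo,hi in((0,18),(18,36)): print(least_squares(lambda b:r(b)[lo:hi],b,loss='soft_l1').x)
LT={'scene':(278,231),'side':(253,202)}
def r2(t):return np.r_[tuple((proj(c,b2w(b,[-.045,-.045+t[0],.087]))-LT[c]).ravel() for c in LT)]
o2=least_squares(r2,[.02]);print('travel',o2.x,r2(o2.x))
np.save('box.npy',b)
for k in range(6):print(k,proj('scene',b2w(b,[-.045,-.045+.018*k,.087])),proj('side',b2w(b,[-.045,-.045+.018*k,.087])))
print(b2w(b,[-.045,-.045,.087]))
E
```

```text
[ 0.55410429 -0.05797958  0.05596856] 17.255042900541547
[ 0.55410429 -0.05797958  0.05596858] 17.255042900538175
[ 0.55410429 -0.05797958  0.05596854] 17.255042900549856
[[-1.1, -1.6], [-0.4, -1.2], [2.3, -1.6], [0.3, -0.1], [-0.2, 2.2], [0.6, 0.7], [0.3, 0.7], [0.3, 0.5], [-0.4, 0.2], [-0.1, -1.8], [1.1, -1.5], [2.3, -0.9], [-0.2, -1.0], [-1.0, 3.3], [-0.0, 3.0], [-0.4, -0.5], [0.4, 0.1], [-1.1, -0.4]]
[ 0.55443805 -0.05754013  0.0538878 ]
[ 0.55377528 -0.05926937  0.05739839]
travel [0.04036534] [-1.25580847  3.27117942  1.48613154 -0.64594599]
0 [[294.71907174 239.68721869]] [[261.65736289 210.21017741]]
1 [[286.61663906 237.24586202]] [[258.39556374 206.18201343]]
2 [[278.65445188 234.84676295]] [[255.23710045 202.28146424]]
3 [[270.82890017 232.48883373]] [[252.17713897 198.50256001]]
4 [[263.13649674 230.17102362]] [[249.21114214 194.83969757]]
5 [[255.57387207 227.89231736]] [[246.33484725 191.28761268]]
[[ 0.51169203 -0.10542638  0.087     ]]
```

```bash
cat >> h.py <<'E'
def unproj(c,uv,z):
    f,cx,cy,T=C[c];d=T[:3,:3]@np.array([(uv[0]-cx)/f,(uv[1]-cy)/f,1]);o=T[:3,3]
    return o+d*(z-o[2])/d[2]
from scipy.spatial.transform import Rotation as Ro
b=np.load('box.npy') if __import__('os').path.exists('box.npy') else None
def rotv(flip=0):
    c,s=np.cos(b[2]),np.sin(b[2]);x=np.array([c,s,0]);z=np.array([0,0,-1.])
    if flip:x=-x
    return Ro.from_matrix(np.c_[x,np.cross(z,x),z]).as_rotvec()
def W(x,y,z): return b2w(b,[x,y,z])[0]
E
python3 - <<'E'
from h import *
from cell import *
for n,c,uv,z in [('bottle','scene',(355,273),0),('bottle','side',(316,280),0),('timer','scene',(232,227),0),('dish','scene',(290,230),.046),('dish','side',(290,215),.046),('cabinet','scene',(150,218),0),('cab','side',(212,170),0),('rack','scene',(300,180),0)]:
    w=unproj(c,uv,z);d=w[:2]-b[:2];cs,sn=np.cos(b[2]),np.sin(b[2]);print(n,c,w.round(3),'box',(cs*d[0]+sn*d[1]).round(3),(-sn*d[0]+cs*d[1]).round(3))
for fl in(0,1):
    for y,z in((.025,.15),(.025,.06),(-.075,.06)):
        q=ik(W(-.045,y,z),rotv(fl));print(fl,None if q is None else np.round(q,2))
E
```

```text
bottle scene [ 0.573 -0.219  0.   ] box 0.01 -0.162
bottle side [ 0.573 -0.22   0.   ] box 0.009 -0.163
timer scene [0.579 0.105 0.   ] box 0.034 0.162
dish scene [ 0.584 -0.055  0.046] box 0.03 0.001
dish side [ 0.58  -0.06   0.046] box 0.026 -0.003
cabinet scene [0.507 0.312 0.   ] box -0.026 0.372
cab side [0.504 0.339 0.   ] box -0.028 0.399
rack scene [0.874 0.069 0.   ] box 0.326 0.109
0 [-0.21  0.32 -0.42  0.83  0.    1.3 ]
0 [-0.21  0.44 -0.52  0.61  0.    1.3 ]
0 [-0.4   0.47 -0.46  0.64  0.    1.12]
1 [-0.21  0.32 -0.42  0.83  0.   -1.84]
1 [-0.21  0.44 -0.52  0.61  0.   -1.84]
1 [-0.4   0.47 -0.46  0.64  0.   -2.02]
```

```bash
python3 - <<'E'
from h import *
from cell import *
import cv2
grab(20)
r=rotv(0)
try: move_l([0.33,0.12,0.23],velocity=.3,rot=r)
except MotionError as e:
    print(e); movep([0.33,0.12,0.23],r)
print(get_state()['clock'],get_state()['position'])
movep(W(-.045,.030,.13),r)
s=get_state();print(s['clock'],s['position'],s['finger_gap'],s['contact_force'],np.round(s['q'],2))
for c in('scene','side','wrist'):
    f=grab_frame(c);cv2.imwrite(f'pics/c_{c}.png',f['img'][:,:,::-1])
E
```

```text
3.4333 [0.32955517 0.12046073 0.22995359]
4.425 [ 0.50676361 -0.02945305  0.13025302] -0.0006231728517520803 [ 0.2015017  -0.19225367 -0.18406189] [-0.2   0.34 -0.45  0.78  0.    1.31]
```

```bash
python3 - <<'E'
import cv2
a=cv2.imread('pics/c_scene.png')[60:300,170:390];b=cv2.imread('pics/c_side.png')[60:300,150:370]
cv2.imwrite('pics/c_crop.png',cv2.resize(cv2.hconcat([a,b]),None,fx=1.8,fy=1.8,interpolation=cv2.INTER_CUBIC))
E
```

```text
(no output)
```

View pics/c_crop.png

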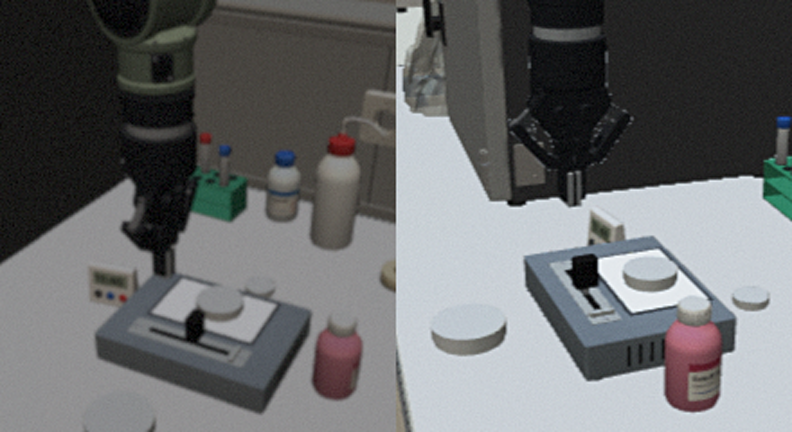

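View pics/c_wrist.png

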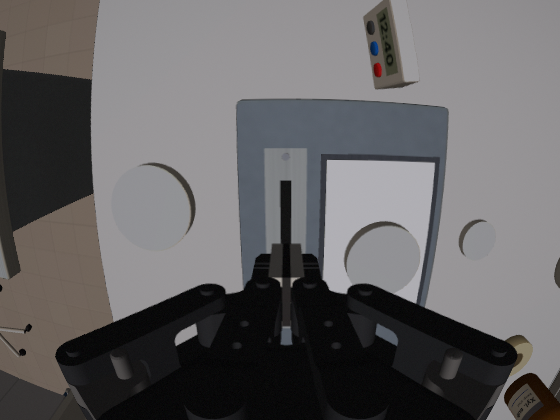

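```bash
cat >> h.py <<'E'
def by(p):
    d=np.asarray(p)[:2]-b[:2];return (-np.sin(b[2])*d[0]+np.cos(b[2])*d[1])*1000
def fy(s): return float(np.dot(s['contact_force'][:2],[-np.sin(b[2]),np.cos(b[2])]))
E
python3 - <<'E'
from h import *
from cell import *
import cv2
print(move_l(W(-.045,.030,.062),.1,until_force=6))
s=get_state();print(s['clock'],by(s['position']),s['position'][2],s['contact_force'])
h=move_l(W(-.045,.004,.062),.03,until_force=4)
s=get_state();print(h,s['clock'],by(s['position']),fy(s))
for c in('scene','side','wrist'):
    f=grab_frame(c);cv2.imwrite(f'pics/d_{c}.png',f['img'][:,:,::-1])
a=cv2.imread('pics/d_scene.png')[180:300,200:360];d=cv2.imread('pics/d_side.png')[140:260,190:350]
cv2.imwrite('pics/d_crop.png',cv2.resize(cv2.hconcat([a,d]),None,fx=2.5,fy=2.5,interpolation=cv2.INTER_CUBIC))
E
```

```text
False
5.4083 29.94348332936142 0.062453388697525 [0.14442372 0.24641621 0.15434436]
True 6.025 12.738440335574007 2.1730505125696298
```

View pics/d_crop.png

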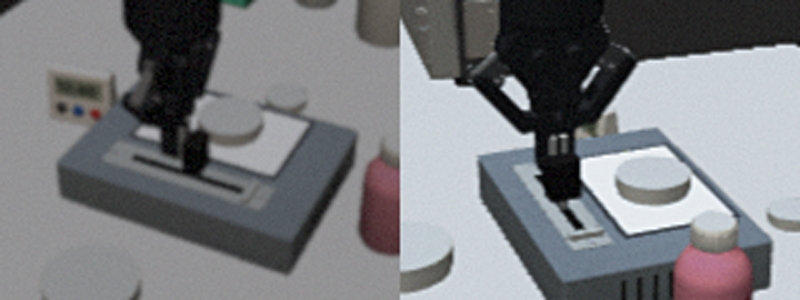

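```bash
python3 - <<'E'
from h import *
from cell import *
for i in range(3):
    h=move_l(W(-.045,-.034,.062),.03,until_force=15)
    s=get_state();print(h,s['clock'],by(s['position']),fy(s),s['contact_force'])
    if not h or by(s['position'])<-15: break
sleep(.1);s=get_state();print(by(s['position']),fy(s))
import cv2
f=grab_frame('side');cv2.imwrite('pics/e.png',cv2.resize(f['img'][140:280,190:350,::-1],None,fx=4,fy=4))
E
```

```text
True 7.3583 -22.914577481739535 1.4299803658024934 [-0.15124955  1.42374892  0.66861645]
-22.87077903799712 0.6885868679945054
```

View pics/e.png

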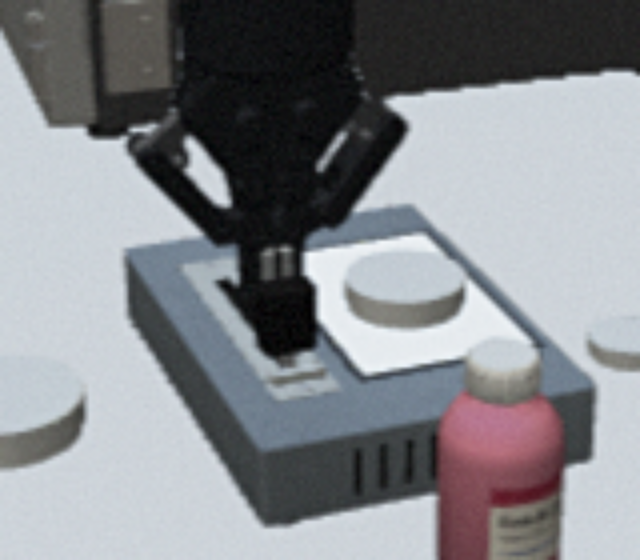

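```bash
python3 - <<'E'
from h import *
from cell import *
for i in range(2):
    h=move_l(W(-.045,-.028,.062),.01,until_force=15)
    s=get_state();print(h,s['clock'],by(s['position']),fy(s))
# retreat, up, over
move_l(W(-.045,-.012,.062),.1); print(fy(get_state()))
move_l(W(-.045,-.012,.115),.15)
move_l(W(-.045,-.090,.115),.15)
import cv2
print(get_state()['clock'])
for c in('scene','side'):
    f=grab_frame(c);cv2.imwrite(f'pics/f_{c}.png',f['img'][:,:,::-1]);print([(d['score'],d['centre']) for d in tip_of(c,'lever_top')])
a=cv2.imread('pics/f_scene.png')[180:300,200:360];d=cv2.imread('pics/f_side.png')[140:260,190:350]
cv2.imwrite('pics/f_crop.png',cv2.resize(cv2.hconcat([a,d]),None,fx=2.5,fy=2.5,interpolation=cv2.INTER_CUBIC))
E
```

```text
True 8.0833 -22.60358716547999 2.1208984659837733
False 8.8333 -22.850764870693002 14.978465865640871
0.08927328035969576
10.3083
[(0.6, [294.7, 237.4])]
[(0.85, [260.9, 211.1])]
```

View pics/f_crop.png

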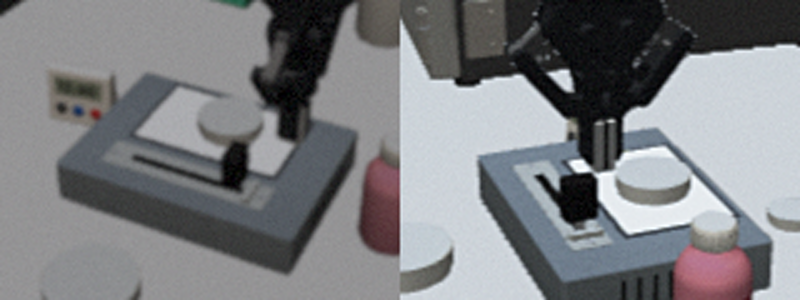

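```bash
python3 - <<'E'
from h import *
from cell import *
print(move_l(W(-.045,-.088,.062),.1,until_force=6))
s=get_state();print(s['clock'],by(s['position']),fy(s))
h=move_l(W(-.045,-.055,.062),.02,until_force=4)
s=get_state();print(h,s['clock'],by(s['position']),fy(s))
sleep(.1);s=get_state();print(by(s['position']),fy(s))
E
```

```text
False
11.1917 -88.05529873252638 0.4099930398388395
True 12.4583 -60.96792961816261 -1.7638023433733012
-60.96482963569087 -1.3667779618998308
```

```bash
python3 - <<'E'
from h import *
from cell import *
y=-61.0
while y< -30:
    y+=1
    h=move_l(W(-.045,y/1e3,.062),.02,until_force=25)
    s=get_state();print(round(y+61),round(by(s['position'])+61,2),round(fy(s),1),h)
print(s['clock'])
E
```

```text
1 0.29 -5.0 False
2 0.6 -7.6 False
3 1.09 -8.3 False
4 2.72 -6.6 False
5 4.64 -3.9 False
6 6.74 -1.7 False
7 7.86 -0.1 False
8 8.45 -0.4 False
9 9.22 0.3 False
10 10.15 0.8 False
11 11.1 -0.6 False
12 12.06 -0.1 False
13 13.05 0.7 False
14 14.05 0.1 False
15 15.06 0.5 False
16 16.07 -0.6 False
17 17.09 -0.4 False
18 17.93 -1.2 False
19 18.22 -2.6 False
20 18.52 -6.2 False
21 18.71 -8.1 False
22 19.77 -8.3 False
23 22.07 -4.6 False
24 24.3 -1.9 False
25 25.72 -1.4 False
26 26.63 -0.2 False
27 27.31 -0.8 False
28 28.16 -0.0 False
29 29.1 -0.2 False
30 30.08 -0.8 False
31 31.09 1.0 False
20.3083
```

```bash
python3 - <<'E'
from h import *
from cell import *
import cv2
y=-30.0
while y< -15:
    y+=1
    h=move_l(W(-.045,y/1e3,.062),.02,until_force=25)
    s=get_state();print(round(y+61),round(by(s['position'])+61,2),round(fy(s),1),h)
sleep(.15);s=get_state();print(by(s['position'])+61,fy(s),s['clock'])
for c in('scene','side'):
    f=grab_frame(c);cv2.imwrite(f'pics/g_{c}.png',f['img'][:,:,::-1]);print([(d['score'],d['centre']) for d in tip_of(c,'lever_top')])
a=cv2.imread('pics/g_scene.png')[180:300,200:360];d=cv2.imread('pics/g_side.png')[140:260,190:350]
cv2.imwrite('pics/g_crop.png',cv2.resize(cv2.hconcat([a,d]),None,fx=2.5,fy=2.5,interpolation=cv2.INTER_CUBIC))
E
```

```text
32 32.06 -0.1 False
33 33.07 0.9 False
34 34.04 0.8 False
35 35.05 0.8 False
36 35.93 -0.5 False
37 36.22 -5.2 False
38 36.51 -6.9 False
39 36.68 -9.1 False
40 37.8 -8.3 False
41 40.11 -6.0 False
42 42.3 -3.1 False
43 43.71 -0.6 False
44 44.58 -0.1 False
45 45.3 0.6 False
46 46.15 -0.7 False
46.024385550236204 -0.1792900196645336 24.2083
[(0.42, [272.0, 232.1])]
[(0.42, [254.5, 198.2])]
```

View pics/g_crop.png

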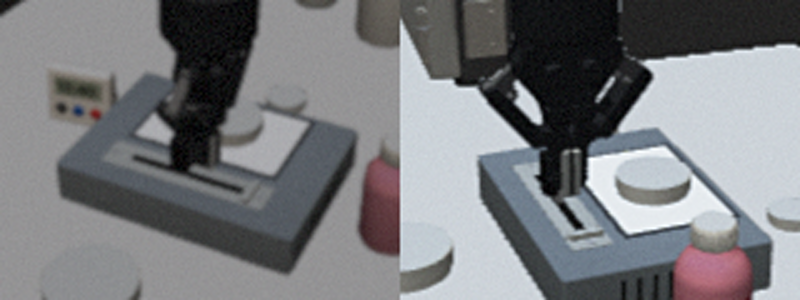

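Third click was felt: the force rose to 9 N and fell to 0 at about 45 mm. I'll back off, lift clear and check.

```bash
python3 - <<'E'
from h import *
from cell import *
import cv2
move_l(W(-.045,-.030,.062),.08)
move_l(W(-.045,-.030,.16),.15)
move_l(W(-.12,-.045,.22),.15)
s=get_state();print(s['clock'],s['contact_force'])
for c in('scene','side','wrist'):
    f=grab_frame(c);cv2.imwrite(f'pics/k_{c}.png',f['img'][:,:,::-1]);print([(d['score'],d['centre']) for d in tip_of(c,'lever_top')])
    for n in ('dish','timer','bottle'): print(n,[(round(d['score'],2),[round(v) for v in d['centre']]) for d in tip_of(c,n)][:3])
a=cv2.imread('pics/k_scene.png')[180:300,200:360];d=cv2.imread('pics/k_side.png')[140:260,190:350]
cv2.imwrite('pics/k_crop.png',cv2.resize(cv2.hconcat([a,d]),None,fx=2.5,fy=2.5,interpolation=cv2.INTER_CUBIC))
for k in(2,3,4):print(k,proj('scene',W(-.045,-.045+.018*k,.087)),proj('side',W(-.045,-.045+.018*k,.087)))
E
```

```text
26.35 [-0.18119148 -0.32593724  0.38507366]
[(0.66, [273.5, 232.9])]
dish [(0.95, [238, 298]), (0.7, [291, 234]), (0.48, [312, 217])]
timer [(0.64, [232, 227])]
bottle [(0.83, [355, 275]), (0.62, [289, 230])]
[(0.86, [254.1, 200.2])]
dish [(0.89, [192, 247]), (0.79, [348, 228])]
timer [(0.57, [268, 205])]
bottle [(0.72, [313, 282])]
[(0.64, [374.3, 141.7]), (0.54, [384.3, 276.8])]
dish [(0.76, [492, 158]), (0.72, [430, 153]), (0.65, [248, 118])]
timer [(0.86, [417, 18])]
bottle [(0.86, [386, 277])]
2 [[278.65445188 234.84676295]] [[255.23710045 202.28146424]]
3 [[270.82890017 232.48883373]] [[252.17713897 198.50256001]]
4 [[263.13649674 230.17102362]] [[249.21114214 194.83969757]]
```

View pics/k_crop.png

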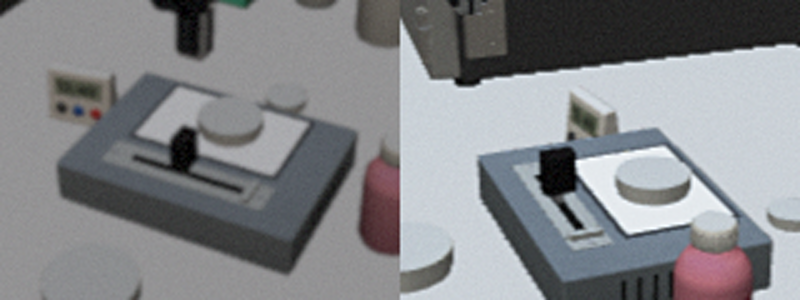

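View pics/k_wrist.png

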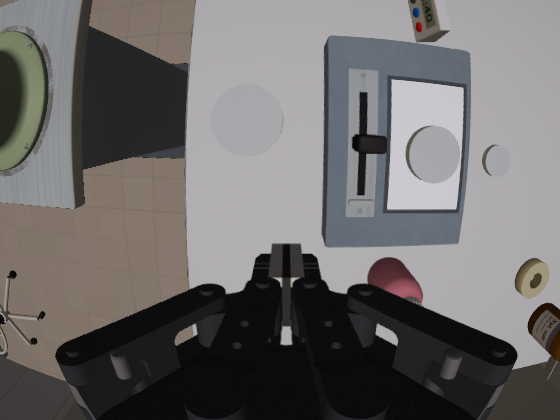

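```bash
python3 - <<'E'
from h import *
import cv2
for c,(x0,x1,y0,y1) in {'scene':(262,302,225,250),'side':(245,275,195,222)}.items():
    for n in 'afk':
        g=cv2.imread(f'pics/{n}_{c}.png').max(2)[y0:y1,x0:x1]
        g=g[:18] if 0 else g
        m=(g<(25 if c=='scene' else 40)).astype('uint8')
        k,l,st,ce=cv2.connectedComponentsWithStats(m)
        i=1+st[1:,4].argmax();print(c,n,st[i]+[x0,y0,0,0,0],ce[i]+[x0,y0])
    for k in range(5):print(k,proj(c,W(-.045,-.045+.018*k,.068)))
ims=[cv2.resize(cv2.imread(f'pics/{n}_scene.png')[215:265,250:310],None,fx=4.4,fy=4.4,interpolation=cv2.INTER_CUBIC) for n in 'afk']
im2=[cv2.resize(cv2.imread(f'pics/{n}_side.png')[190:240,235:295],None,fx=4.4,fy=4.4,interpolation=cv2.INTER_CUBIC) for n in 'afk']
cv2.imwrite('pics/m.png',cv2.vconcat([cv2.hconcat(ims),cv2.hconcat(im2)]))
E
```

```text
scene a [273 233  10  17 116] [277.69827586 241.29310345]
scene f [289 237  10  13  84] [293.79761905 244.14285714]
scene k [269 232   9  17 112] [272.91071429 240.08035714]
0 [[294.57388273 247.10563969]]
1 [[286.58254094 244.63349377]]
2 [[278.7276626  242.20356324]]
3 [[271.00578187 239.81477593]]
4 [[263.41354925 237.46609565]]
side a [245 201  18  20 250] [254.24 210.54]
side f [245 210  24  12 197] [258.92893401 215.69543147]
side k [245 199  16  20 236] [252.62711864 208.1779661 ]
0 [[261.84182762 219.79680454]]
1 [[258.6048336 215.6499224]]
2 [[255.46953088 211.63331601]]
3 [[252.43120157 207.74094133]]
4 [[249.48541517 203.96712249]]
```

View pics/m.png

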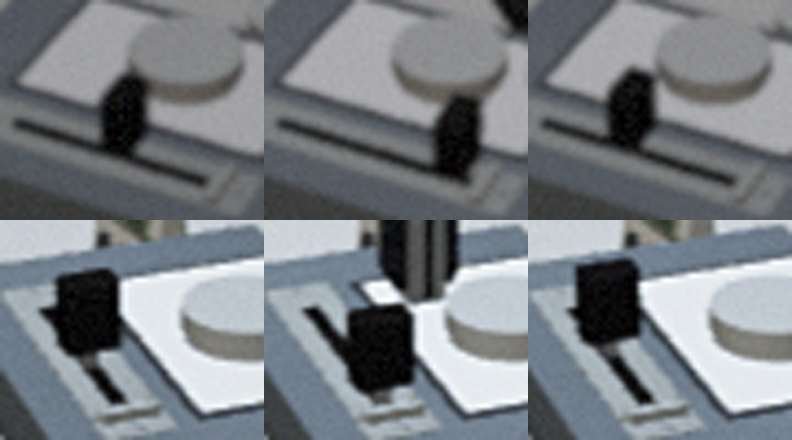

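```bash
cat >> h.py <<'E'
def meas(n):
    for c,(x0,x1,y0,y1,th) in {'scene':(250,310,218,256,28),'side':(235,290,188,228,32)}.items():
        g=cv2.GaussianBlur(cv2.imread(f'pics/{n}_{c}.png'),(3,3),0).max(2)[y0:y1,x0:x1]
        m=cv2.morphologyEx((g<th).astype('uint8'),cv2.MORPH_OPEN,np.ones((5,5)))
        k,l,st,ce=cv2.connectedComponentsWithStats(m)
        if k<2: print(c,n,'none');continue
        i=1+st[1:,4].argmax();print(c,n,st[i]+[x0,y0,0,0,0],(ce[i]+[x0,y0]).round(2))
E
python3 - <<'E'
from h import *
from cell import *
sleep(.3)
for c in('scene','side'):
    f=grab_frame(c);cv2.imwrite(f'pics/l_{c}.png',f['img'][:,:,::-1])
for n in 'afkl':meas(n)
for c in C:
    for k in range(5):print(k,proj(c,W(-.045,-.045+.018*k,.068)))
s=get_state();print(s['clock'],s['position'])
E
```

```text
scene a [274 235   8  14 101] [277.51 241.56]
side a [248 203  14  17 206] [254.49 210.82]
scene f [290 239   8  15 107] [293.57 246.15]
side f [254 211  14  17 219] [260.78 218.87]
scene k [269 233   8  15 105] [272.62 240.14]
side k [247 200  13  17 198] [252.75 208.19]
scene l [269 233   9  15 110] [272.84 240.15]
side l [247 200  13  18 202] [252.67 208.41]
0 [[294.57388273 247.10563969]]
1 [[286.58254094 244.63349377]]
2 [[278.7276626  242.20356324]]
3 [[271.00578187 239.81477593]]
4 [[263.41354925 237.46609565]]
0 [[261.84182762 219.79680454]]
1 [[258.6048336 215.6499224]]
2 [[255.46953088 211.63331601]]
3 [[252.43120157 207.74094133]]
4 [[249.48541517 203.96712249]]
27.5 [ 0.43680535 -0.10963366  0.22000052]
```

The pictures put the lever at about 47 mm, stalled just past halfway between clicks 2 and 3. It has not settled in click 3, so I'll go back and nudge it on, stopping at or before 54 mm.

```bash
python3 - <<'E'
from h import *
from cell import *
move_l(W(-.045,-.030,.16),.2)
print(move_l(W(-.045,-.030,.062),.12,until_force=6))
move_l(W(-.045,-.019,.062),.05,until_force=8)
for t in np.arange(43,50.6,.5):
    h=move_l(W(-.045,(t-61)/1e3,.062),.01,until_force=8)
    s=get_state();print(t,round(by(s['position'])+61,2),round(fy(s),1),h)
for c in('scene','side'):
    f=grab_frame(c);cv2.imwrite(f'pics/n_{c}.png',f['img'][:,:,::-1])
meas('n')
print(get_state()['clock'])
a=cv2.imread('pics/n_scene.png')[200:270,240:320];d=cv2.imread('pics/n_side.png')[180:250,220:300]
cv2.imwrite('pics/n_crop.png',cv2.resize(cv2.hconcat([a,d]),None,fx=5,fy=5,interpolation=cv2.INTER_CUBIC))
E
```

```text
False
43.0 42.99 -0.4 False
43.5 43.44 -0.3 False
44.0 43.99 1.4 False
44.5 44.54 -0.5 False
45.0 45.05 -0.1 False
45.5 45.53 -0.0 False
46.0 46.03 0.8 False
46.5 46.55 0.4 False
47.0 47.05 0.1 False
47.5 47.53 -0.3 False
48.0 48.02 0.2 False
48.5 48.54 0.7 False
49.0 49.02 0.1 False
49.5 49.52 0.1 False
50.0 50.02 0.2 False
50.5 50.51 -0.2 False
scene n [266 218  24  29 404] [276.08 231.27]
side n [236 188  33  27 368] [251.96 196.66]
33.5667
```

View pics/n_crop.png

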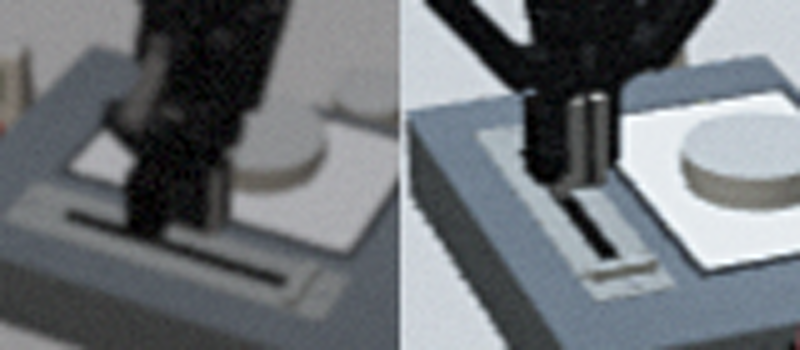

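```bash
python3 - <<'E'
from h import *
from cell import *
for t in np.arange(51,53.7,.5):
    h=move_l(W(-.045,(t-61)/1e3,.062),.015,until_force=4)
    s=get_state();print(t,round(by(s['position'])+61,2),round(fy(s),1),h)
    if h or fy(s)<-2: break
move_l(W(-.045,-.030,.062),.1)
move_l(W(-.045,-.030,.16),.18)
move_l(W(-.12,-.045,.22),.18)
for c in('scene','side'):
    f=grab_frame(c);cv2.imwrite(f'pics/o_{c}.png',f['img'][:,:,::-1])
meas('l');meas('o')
print(get_state()['clock'])
E
```

```text
51.0 51.04 -0.1 False
51.5 51.52 -0.1 False
52.0 52.0 0.9 False
52.5 52.54 -0.1 False
53.0 53.02 0.6 False
53.5 53.53 0.1 False
scene l [269 233   9  15 110] [272.84 240.15]
side l [247 200  13  18 202] [252.67 208.41]
scene o [266 233   8  14 101] [269.51 239.56]
side o [246 199  12  17 192] [251.51 206.84]
36.925
```

```bash
python3 - <<'E'
from h import *
from cell import *
for i,c in enumerate(('scene','side')):
    f=grab_frame(c);cv2.imwrite(f'pics/p_{c}.png',f['img'][:,:,::-1])
    a,z=cv2.imread(f'pics/a_{c}.png'),cv2.imread(f'pics/p_{c}.png')
    sl=np.s_[180:310,210:380] if i==0 else np.s_[170:300,180:370]
    cv2.imwrite(f'pics/p{i}.png',cv2.resize(cv2.hconcat([a[sl],z[sl]]),None,fx=2.1,fy=2.1))
meas('p');s=get_state();print(s['clock'],s['contact_force'])
E
```

```text
scene p [266 233   8  14 101] [269.51 239.56]
side p [246 199  12  17 192] [251.48 206.76]
37.025 [ 0.10720037 -0.13511308  0.27986217]
```

View pics/p0.png

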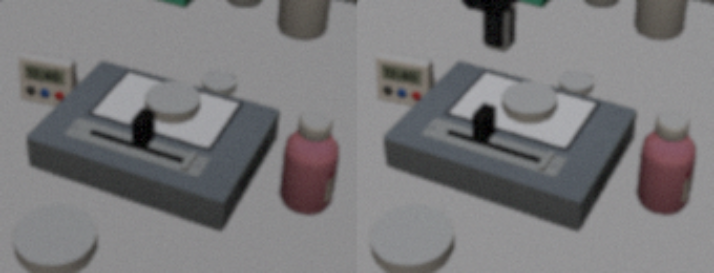

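View pics/p1.png

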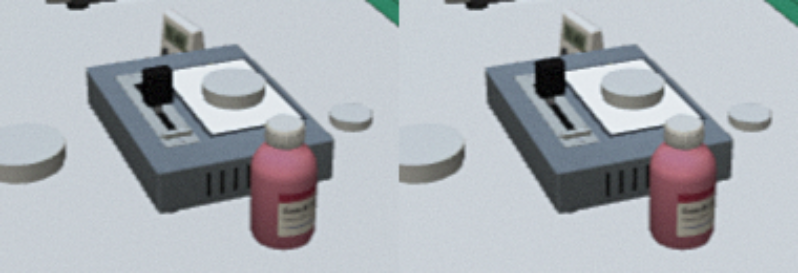

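The lever is at the third click (scene pixel 269.5, 239.6). The dish, timer and bottle are where they started.

```bash
python3 -c "
from cell import *
sign_off()"
```

```text
the job is handed in; nothing more can be done
```

The lever is resting at the third click and the job is handed in, at about 37 s on the clock. I only pushed it, with the fingers shut.

- **Home:** I pushed the lever from click 2 back to the home stop. It travelled about 35.7 mm and I pressed it there with about 15 N. The pictures agreed that it was home.
- **Clicks:** Going the other way I felt three, each rising to 8–9 N and falling to nothing at about 8, 26 and 44 mm.
- **A check that disagreed:** After the third fall in force I let go, but the pictures put the lever at about 47 mm, stalled just past halfway. I went back and nudged the finger on to 53.5 mm. No force was felt, and the finger never passed the click position.
- **Last check:** The lever's shift from home, in pixels, was 24.1 in the scene view and about 9.3 by 12.1 in the side view. The third click should give 23.6 and 9.4 by 12.1. Two pictures in a row agreed.
- **Surroundings:** By eye, the dish, timer and bottle are where they stood in the first pictures. The robot is clear, with no force on the tool.

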